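# Shut and latch the carrying case of the amber vial

### The arm

A 7-joint arm with a two-finger parallel gripper is mounted at the origin on a cart in front of the work surface, level with it; the furniture and walls round the work are solid. World frame = base frame: x ahead of the robot, y to its left, z up, the work surface at z = 0. Lengths are in mm, angles in rad, forces in N, time in s.
With the tool pointing down it reaches from about 425 to 1025 mm from the base axis. Payload 9.4 kg.
Tool frame: the origin (TCP) lies midway between the tips of the shut fingers; the grasp point (between the pads) lies 19 mm behind it (bot.pinch_z is the distance from the TCP to the grasp point, in mm); z points along the fingers, y is the line along which they close (so a half turn about z gives the same grasp; the last joint's range is limited). The gripper opens to 93 mm and grips with 3 to 60 N. Pads are 15 mm wide; open, the fingers measure 128 mm over their backs; the gripper's body (75 mm by 188 mm) begins 65 mm behind the grasp point.
Start: joints at [-1.213, 0.599, -0.003, 1.599, 0.002, 0.943, -0.08], TCP at [305.395, 657.539, 218.618] pointing down, gripper open.
Joint ranges: [-2.57, 2.57], [-0.35, 1.97], [-1.29, 1.29], [0.11, 2.56], [-1.05, 4.19], [0.11, 1.86], [-2.63, 2.63]. Speed limits (rad/s): [2.22, 2.22, 3.01, 3.01, 3.14, 3.14, 3.14].

### API

Orientations are given as a unit quaternion [w, x, y, z].
In Python, from plant import bot gives the robot as it stands. The module is installed in compiled form; this text tells all that it offers.
- The arm moves only by the tool servo_tool, never from a script. Its argument "series" is a list of rows, each a list of 3 entries, a list of its own where there are three numbers: the shift along the tool's x, y, z in mm, then the turn, a rotation vector about the tool's x, y, z in units of 5 degrees (1.0 is 5 degrees), then the closure, from -1 (fully open) to 1 (shut). A call has 1 to 20 rows; each row is the pose to reach, as a shift and turn from the pose commanded when the call began, along the tool's axes at that moment; what a row does not reach only later rows make up. A row lasts 1/12 s, in which the tool goes at most 41.7 mm and 7.16 degrees, less where a joint would pass 70% of its speed; a pose out of reach is approached as far as the arm can. A call with a gripper value outside its range is refused whole. The fingers move at their own pace and stop on an object; "force" is the grip in N (left out, the last holds). Time passes only in rows, so rows that repeat a pose let the fingers close. It gives the time, the measured TCP pose, the force, the opening and the grip force at its end, in the units of the state.
- bot.sense(): the state, without advancing time (a new reading comes with each control period).
- bot.capture(name): name is "scene" or "side" or "wrist"; returns a dict with "pixels" (420x560x3 uint8, red, green, blue), "fx", "fy", "cx", "cy" (pixels), "xyz" and "attitude" of the camera in the world; the wrist camera has in their place "T_tool_cam" (4x4, takes a point from camera to tool coordinates, whose origin is the TCP and whose axes are the flange's). Camera axes: x right, y up, looking along -z (the intrinsics and any distortion apply to the point x, -y, -z); pixel columns grow to the right and rows downward; lengths in mm; the calibration is good to about 2 mm. A picture is of the moment at which its call begins: read the wrist's pose just before it. There is no depth.
- bot.hand_in(): hands the job in; it is judged then, once.
Trained networks look in a picture, given as the dict that the camera call returned (one of the last four; its "shot" number tells which), for a name from the list of things; names that differ only in an ending like _2 or _b are one class to them, and where a whole thing is asked for, a point or a joint stands for the part that bears it (a point fixed in the world has none). Each returns a list of dicts, best first, with "conf" (0 to 1); they miss things now and then, are a little off and sometimes report something else, mostly with a low value. They report only what shows in the picture. A call takes as long as a camera call.
- bot.look_for(query, picture): "location" ([x, y, z] in mm, in world coordinates, good to about 4 mm: the middle of the surface that is visible of it).
- bot.pinpoint(query, picture): "location" ([x, y, z] in mm, in world coordinates, good to about 4 mm: a listed point, or the origin of a listed thing).
The state is a dict: "time": time; "joint_positions": joint angles; "qvel": joint speeds; "joint_efforts": joint torques, N m; "ee_pos": TCP position; "ee_rot": TCP orientation; "force": force on the tool from outside, world axes, zero at the start; "moment": the same for the moment, N m; "opening": finger opening in mm; "finger_force": force on a finger pad.
Only numpy, scipy, OpenCV 4.12 (cv2) and the standard library are available. Lean on these libraries where they do the work, as an engineer would, in place of code of your own. Each camera call takes 0.05 s, during which the arm holds its last target. There are 200 camera calls.

### The job

Two small carrying cases stand open on the bench. Press down the lid of the case that holds the brown (amber) vial until it is fully shut, then turn that case's red-handled latch all the way across the lid to secure it. Do not touch the other case, with the clear white-capped vial.

Things in the scene. Friction and masses are not known exactly. Their poses are not given: they have to be found in the camera images.
- amber_case: Grey carrying case fixed to the bench; a brown vial with black cap lies in its foam. Origin: centre of its underside; x from latch side to lid hinges, y left, z up. Box 100 (x) x 110 (y) x 50 mm; lid 100 x 110 x 8 mm, clear in a white frame, hinged along y at x = 50, z = 54 mm; its top is at z = 58 when shut. Latch lug block on the -x side: x -88 to -50, y -55 to 55, top z = 57 mm.
- amber_lid (a joint): Lid angle of that case in rad: 0 = fully shut (a stop), growing as the front edge rises (starts at 0.65 to 0.9). A light friction hinge: it stays where it is left, and 1 to 3 N pressed down on the middle of the lid shuts it.
- amber_fin (a point): Centre of the top of that case's red grip fin, on the latch's upright pivot: x = -69, y = 0, z = 91 mm in the case's frame (and its axes). The fin is 10 mm thick, 34 mm long along the latch arm, z 67 to 91 mm; pinch it from above and turn it about its middle. The steel arm below it is 12 mm wide, z 61 to 67 mm (clears the shut lid), and reaches 45 mm from the pivot.
- amber_latch (a joint): Latch angle of that case in rad: 0 = open (a stop), arm and fin along the case's -y, beside the lid; it turns anticlockwise seen from above to 1.571 (a stop), where the arm points along the case's +x, across the lid. Starts at 0 to 0.25. Light friction only (0.04 N m); it stays where it is left.
- clear_case: The other case, same make, size and frame, also open, with a clear, white-capped vial lying in its foam. Leave it untouched.
- electrode_arm: Electrode stand, furniture to the right of the cases, between them and where the robot starts: a tall obstacle to pass above or round. Grey base plate 115 x 150 mm (from -30, -64 to 85, 86 mm of its origin, 12 mm high), a rod 364 mm high at x = 64, y = -14 mm, and an arm from the rod towards the robot to x = -88, y = -86 to 0 mm, at 110 to 300 mm height. World axes; it does not move.

How it is judged (in metres and radians):
On the way, in this order (a step that is already met when the one before it is completed fails the run):
1. the amber vial's lid is shut (within 0.06 rad) while its latch is still open (below 0.6 rad) (value of joint amber_lid below 0.06 rad and value of joint amber_latch below 0.6 rad), for 0.2 s.
2. the latch is turned across the shut lid (to 1.31 rad or more) (value of joint amber_lid below 0.06 rad and value of joint amber_latch above 1.31 rad), for 0.2 s.
At the end, for the whole second after the job is handed in: The lid of the case with the amber vial is shut (within 0.06 rad, 6 mm at its front edge) and its latch lies across the lid (within 15 degrees of its far stop) (all of step 2); the robot touches nothing.
It fails at once if the robot touches the other case (more than 1 N) (contact force between any of the arm, the fingers and clear_case above 1 N).
It also fails if it takes over 46 s, if anything falls off the work surface, if the arm or the gripper's body presses on something with over 40 N, if the wrist force passes 120 N, or if a joint passes its speed limit or range.

## Working session

There is one attempt and no reset: what is moved stays moved. The work goes in short steps, Python scripts to look and compute and a tool call to move; the robot and the scene stay as the last step left them, time stands still between calls to the robot, and variables do not carry over. Pictures are saved under pics/ and viewed, at most 10 in all, crops included, and the job is handed in when it is done.

Besides the shell and the picture viewer there is one more tool, called after "Request:" as name(argument=value, ...), one argument or row to a line, values as JSON. servo_tool: Moves the arm, as the interface text tells. Its arguments: {"type":"object","properties":{"series":{"type":"array","items":{"type":"array"}},"force":{"type":"number"}},"required":["series"]}

```bash
mkdir -p pics; python3 - <<'E'
from plant import bot
import cv2,numpy as np
s=bot.sense();print(s['time'],s['ee_pos'],s['ee_rot'],s['force'],s['opening'],bot.pinch_z)
ims=[]
for c in ['scene','side']:
    p=bot.capture(c);ims.append(p['pixels'])
    print(c,p['xyz'],p['attitude'],p['fx'])
    for q in ['amber_case','amber_fin','clear_case','electrode_arm']:
        print(q,[(np.round(d['location']).tolist(),round(d['conf'],2)) for d in bot.pinpoint(q,p)][:4])
    cv2.imwrite(f'pics/{c}0.png',p['pixels'][:,:,::-1])
E
```

```text
0.0 [305.21146266 657.0844923  217.73709222] [-8.94188938e-05  2.15669501e-01  9.76466095e-01 -7.89996888e-04] [0.2135212  0.57578646 0.08795553] 92.7780968140405 18.8
scene [ -65.15933621 -542.95231865  689.91026632] [ 0.818938    0.43998255 -0.1738062  -0.32488046] 467.14020558234483
amber_case [([590.0, 303.0, 3.0], 0.8)]
amber_fin [([522.0, 287.0, 91.0], 0.88)]
clear_case [([574.0, 75.0, -1.0], 0.97)]
electrode_arm []
side [609.25814553 880.62232833 492.13078888] [0.02104147 0.02004311 0.51783252 0.85498831] 413.42946062639277
amber_case [([591.0, 295.0, -1.0], 0.66)]
amber_fin [([524.0, 282.0, 92.0], 0.89)]
clear_case [([570.0, 75.0, -4.0], 0.69)]
electrode_arm []
```

View pics/scene0.png

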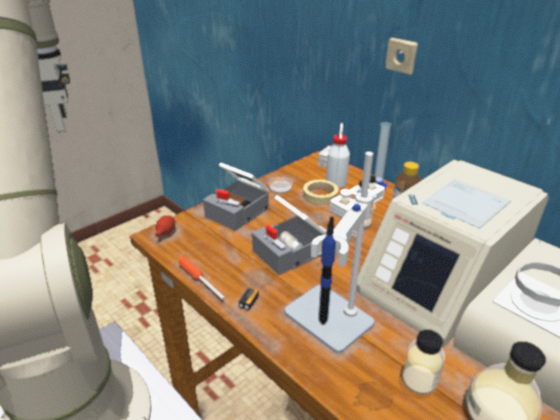

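View pics/side0.png

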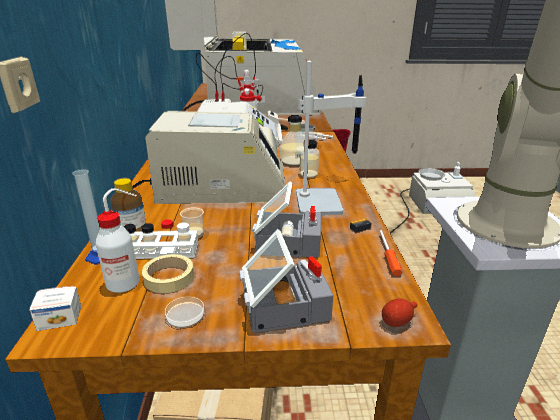

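The left, nearer case in the side view (about 285,290) holds the brown vial, and the scene view puts it at about (237,203). The far case (about 290,228 in side, 287,243 in scene) has the white-capped vial. This agrees with the networks: amber at y≈299, clear at y≈75. The gripper is on the free left side, so the stand isn't in the way. I'll move above the amber case.

Request:
servo_tool(
  series=[
    [[-409, -205, -30], [0, 0, 10.7], 1],
    [[-409, -205, -30], [0, 0, 10.7], 1],
    [[-409, -205, -30], [0, 0, 10.7], 1],
    [[-409, -205, -30], [0, 0, 10.7], 1],
    [[-409, -205, -30], [0, 0, 10.7], 1],
    [[-409, -205, -30], [0, 0, 10.7], 1],
    [[-409, -205, -30], [0, 0, 10.7], 1],
    [[-409, -205, -30], [0, 0, 10.7], 1],
    [[-409, -205, -30], [0, 0, 10.7], 1],
    [[-409, -205, -30], [0, 0, 10.7], 1],
    [[-409, -205, -30], [0, 0, 10.7], 1],
    [[-409, -205, -30], [0, 0, 10.7], 1],
    [[-409, -205, -30], [0, 0, 10.7], 1],
    [[-409, -205, -30], [0, 0, 10.7], 1],
    [[-409, -205, -30], [0, 0, 10.7], 1],
    [[-409, -205, -30], [0, 0, 10.7], 1],
    [[-409, -205, -30], [0, 0, 10.7], 1],
    [[-409, -205, -30], [0, 0, 10.7], 1],
  ],
)

```text
time: 2.0
ee_pos: [589.3, 300.4, 248.6]
ee_rot: [-0.0, 0.631, 0.775, -0.0]
force: [0.0, -0.8, -1.3]
opening: 0.5
finger_force: 0.0
```

```bash
python3 - <<'E'
from plant import bot
import cv2,numpy as np
s=bot.sense();print(s['time'],s['ee_pos'],s['ee_rot'],s['force'],s['opening'],s['joint_positions'])
for c in ['wrist','scene','side']:
    p=bot.capture(c)
    if c=='wrist': print(np.round(p['T_tool_cam'],3),p['fx'])
    for q in ['amber_case','amber_fin','clear_case','amber_lid','amber_latch']:
        f=bot.look_for if q in('amber_lid','amber_latch') else bot.pinpoint
        print(c,q,[(np.round(d['location'],1).tolist(),round(d['conf'],2)) for d in f(q,p)][:3])
    cv2.imwrite(f'pics/{c}1.png',p['pixels'][:,:,::-1])
E
```

```text
2.0 [589.33613058 300.40482064 248.5724468 ] [-1.09759732e-04  6.31420082e-01  7.75440951e-01 -2.65682775e-05] [ 0.0392708  -0.78135209 -1.2568706 ] 0.5379755629661279 [-0.73349764  0.50227041  0.26861004  1.73562705 -0.16085939  0.92534102
 -0.19540763]
[[ 0.00000e+00  9.69000e-01  2.47000e-01  6.84210e+01]
 [ 1.00000e+00 -1.00000e-03  0.00000e+00 -4.68000e-01]
 [ 1.00000e-03  2.47000e-01 -9.69000e-01 -1.65488e+02]
 [ 0.00000e+00  0.00000e+00  0.00000e+00  1.00000e+00]] 299.00650481180617
wrist amber_case [([589.6, 298.7, -2.7], 0.81)]
wrist amber_fin [([523.4, 287.4, 91.0], 0.86)]
wrist clear_case []
wrist amber_lid [([604.2, 311.5, 98.0], 0.72)]
wrist amber_latch [([530.5, 280.7, 78.5], 0.96)]
scene amber_case [([594.5, 298.1, 3.8], 0.84)]
scene amber_fin []
scene clear_case [([575.3, 74.2, -0.4], 0.88)]
scene amber_lid [([597.1, 289.8, 99.5], 0.62)]
scene amber_latch [([522.6, 277.6, 74.9], 0.56)]
side amber_case [([591.6, 296.4, 0.9], 0.93)]
side amber_fin [([519.9, 282.2, 87.4], 0.96)]
side clear_case [([572.0, 74.4, 1.0], 0.6)]
side amber_lid [([607.5, 313.3, 92.2], 0.94)]
side amber_latch [([524.6, 288.6, 79.7], 0.68)]
```

View pics/wrist1.png

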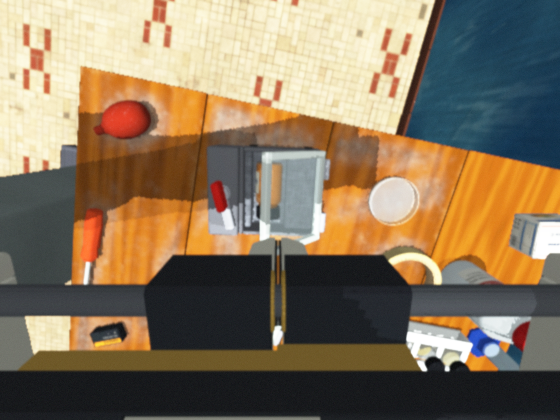

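The wrist view shows the case directly below the tool at about (267,190), aligned with the tool's y. Its fin is at about (218,195). Next I'll press the lid down with the fingers shut.

Request:
servo_tool(
  series=[
    [[0, -5, 40], [0, 0, 0], 1],
    [[0, -5, 80], [0, 0, 0], 1],
    [[0, -5, 100], [0, 0, 0], 1],
    [[0, -5, 112], [0, 0, 0], 1],
    [[0, -5, 124], [0, 0, 0], 1],
    [[0, -5, 136], [0, 0, 0], 1],
    [[0, -5, 146], [0, 0, 0], 1],
    [[0, -5, 156], [0, 0, 0], 1],
    [[0, -5, 164], [0, 0, 0], 1],
    [[0, -5, 172], [0, 0, 0], 1],
    [[0, -5, 180], [0, 0, 0], 1],
    [[0, -5, 185], [0, 0, 0], 1],
    [[0, -5, 187], [0, 0, 0], 1],
    [[0, -5, 189], [0, 0, 0], 1],
    [[0, -5, 189], [0, 0, 0], 1],
  ],
)

```text
time: 4.15
ee_pos: [585.1, 298.3, 59.4]
ee_rot: [0.0, 0.632, 0.775, -0.0]
force: [-0.4, -0.9, -0.2]
opening: 0.7
finger_force: 0.0
```

Request:
servo_tool(
  series=[
    [[0, 0, 1], [0, 0, 0], 1],
    [[0, 0, 2], [0, 0, 0], 1],
    [[0, 0, 3], [0, 0, 0], 1],
    [[0, 0, 3], [0, 0, 0], 1],
  ],
)

```text
time: 4.48
ee_pos: [585.4, 298.4, 58.3]
ee_rot: [0.0, 0.632, 0.775, 0.001]
force: [-3.1, -1.4, 13.0]
opening: 0.6
finger_force: 6.3
```

```bash
python3 - <<'E'
from plant import bot
import cv2,numpy as np
s=bot.sense();print(s['time'],s['ee_pos'],s['force'])
ims=[]
for c in ['wrist','side']:
    p=bot.capture(c)
    print(c,[(np.round(d['location'],1).tolist(),round(d['conf'],2)) for d in bot.look_for('amber_lid',p)][:2],[(np.round(d['location'],1).tolist(),round(d['conf'],2)) for d in bot.pinpoint('amber_fin',p)][:2])
    im=p['pixels'][:,:,::-1]
    ims.append(cv2.resize(im[220:360,200:360],(640,560)) if c=='side' else cv2.resize(im,(560,420)))
    cv2.imwrite(f'pics/{c}2.png',ims[-1])
E
```

```text
4.4833 [585.40804964 298.38184654  58.25752596] [-3.12971809 -1.40187081 13.04189853]
wrist [([589.6, 331.0, 53.3], 0.85)] []
side [([598.5, 318.9, 58.0], 0.74)] [([523.7, 283.8, 89.4], 0.76), ([592.3, 296.2, -1.9], 0.22)]
```

View pics/side2.png

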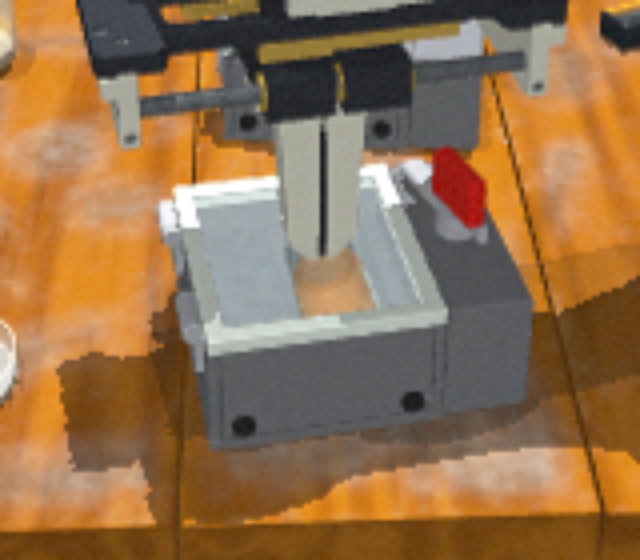

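The side view shows the lid flat on the box, with a firm 13 N stop, and the red fin at about (460,185) in the crop. I'll rise, move over the fin, open partway and measure it.

Request:
servo_tool(
  series=[
    [[0, 0, -30], [0, 0, 0], 1],
    [[0, 0, -70], [0, 0, 0], 0.6],
    [[0, -30, -100], [0, 0, 0], 0],
    [[0, -64, -105], [0, 0, 0], 0],
    [[0, -64, -105], [0, 0, 0], 0],
    [[0, -64, -105], [0, 0, 0], 0],
    [[0, -64, -105], [0, 0, 0], 0],
  ],
)

```text
time: 5.37
ee_pos: [522.9, 285.9, 162.0]
ee_rot: [0.0, 0.632, 0.775, 0.001]
force: [-0.9, -0.4, 0.0]
opening: 36.2
finger_force: 0.0
```

```bash
cat > m.py <<'E'
from plant import bot
import cv2,numpy as np
from scipy.spatial.transform import Rotation as R
def rays(c):
    s=bot.sense(); p=bot.capture(c)
    if c=='wrist':
        q=s['ee_rot'];T=np.eye(4);T[:3,:3]=R.from_quat([*q[1:],q[0]]).as_matrix();T[:3,3]=s['ee_pos'];T=T@p['T_tool_cam']
    else:
        q=p['attitude'];T=np.eye(4);T[:3,:3]=R.from_quat([*q[1:],q[0]]).as_matrix();T[:3,3]=p['xyz']
    def at(u,v,z):
        d=T[:3,:3]@np.array([(u-p['cx'])/p['fx'],-(v-p['cy'])/p['fy'],-1.]);return T[:3,3]+d*(z-T[2,3])/d[2]
    return p,at,s,T
E
python3 - <<'E'
from m import *
p,at,s,T=rays('wrist')
print(s['time'],s['ee_pos'],s['opening'],s['joint_positions'])
print([(np.round(d['location'],1).tolist(),round(d['conf'],2)) for d in bot.pinpoint('amber_fin',p)+bot.pinpoint('amber_case',p)+bot.look_for('amber_lid',p)])
im=p['pixels'].astype(int)
m=((im[...,0]>130)&(im[...,1]<70)&(im[...,2]<80)).astype(np.uint8)
n,l,st,ce=cv2.connectedComponentsWithStats(m)
for i in range(1,n):
    if st[i,4]>40:
        c=cv2.findContours((l==i).astype(np.uint8),0,1)[0][0]
        b=cv2.boxPoints(cv2.minAreaRect(c))
        print(st[i],ce[i]);print(np.round([at(u,v,91)[:2] for u,v in b],1).tolist())
cv2.imwrite('pics/w3.png',p['pixels'][:,:,::-1])
E
```

```text
5.3667 [522.90618404 285.89596266 162.02332287] 36.215041931513525 [-0.76066198  0.52302621  0.24115333  1.96730352 -0.19286487  0.67159366
 -0.19647774]
[([526.1, 288.4, 90.7], 0.88), ([587.7, 300.7, -1.1], 0.93), ([592.5, 313.7, 51.9], 0.6), ([568.4, 305.6, 57.2], 0.25)]
[ 120   90   57   41 1726] [149.74159907 111.21552723]
[[387.9, 360.1], [428.5, 368.4], [432.0, 339.9], [390.1, 331.3]]
[110 124  10   9  56] [113.83928571 127.33928571]
[[382.3, 334.2], [389.0, 335.6], [389.4, 329.7], [382.7, 328.3]]
[270 197  17  40 456] [278.15570175 216.19078947]
[[511.1, 302.2], [520.5, 306.2], [533.8, 274.9], [524.0, 270.7]]
[ 99 229  20  27 148] [113.02027027 238.2972973 ]
[[378.7, 247.9], [391.2, 255.5], [401.0, 233.0], [388.3, 225.1]]
```

View pics/w3.png

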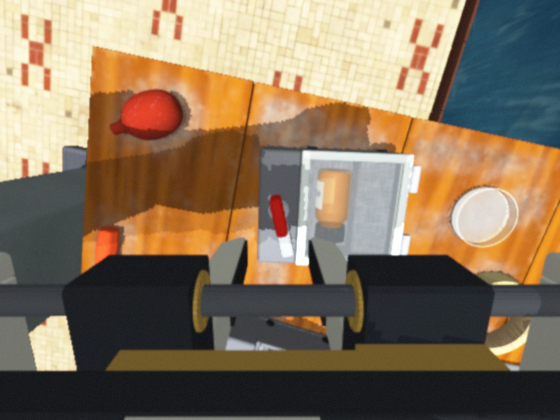

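The wrist view shows the fin at about (278,216). Back-projected at z=91 it measures 34 x 10 mm, which fits the stated size. Its centre is at about (522.5,287.5), and the fin normal is at 22.8° against the tool's 11.7°. The lid is shut and the latch is at about 0.2 rad. I'll descend and pinch.

Request:
servo_tool(
  series=[
    [[1.5, 0, 30], [0, 0, -1.1], 0],
    [[1.5, 0, 55], [0, 0, -2.2], 0],
    [[1.5, 0, 75], [0, 0, -2.2], 0],
    [[1.5, 0, 86], [0, 0, -2.2], 0],
    [[1.5, 0, 90], [0, 0, -2.2], 0],
    [[1.5, 0, 90], [0, 0, -2.2], 1],
    [[1.5, 0, 90], [0, 0, -2.2], 1],
    [[1.5, 0, 90], [0, 0, -2.2], 1],
    [[1.5, 0, 90], [0, 0, -2.2], 1],
    [[1.5, 0, 90], [0, 0, -2.2], 1],
    [[1.5, 0, 90], [0, 0, -2.2], 1],
  ],
  force=12,
)

```text
time: 6.48
ee_pos: [522.4, 287.2, 72.3]
ee_rot: [0.0, 0.555, 0.832, 0.001]
force: [2.8, 0.7, 1.1]
opening: 11.1
finger_force: 3.3
```

Request:
servo_tool(
  series=[
    [[0, 0, 0], [0, 0, -0.4], 1],
    [[0, 0, 0], [0, 0, -1.2], 1],
    [[0, 0, 0], [0, 0, -2.0], 1],
    [[0, 0, 0], [0, 0, -2.9], 1],
    [[0, 0, 0], [0, 0, -3.8], 1],
    [[0, 0, 0], [0, 0, -4.7], 1],
    [[0, 0, 0], [0, 0, -5.6], 1],
    [[0, 0, 0], [0, 0, -6.5], 1],
    [[0, 0, 0], [0, 0, -7.4], 1],
    [[0, 0, 0], [0, 0, -8.3], 1],
    [[0, 0, 0], [0, 0, -9.2], 1],
    [[0, 0, 0], [0, 0, -10.1], 1],
    [[0, 0, 0], [0, 0, -11.0], 1],
    [[0, 0, 0], [0, 0, -11.9], 1],
    [[0, 0, 0], [0, 0, -12.8], 1],
    [[0, 0, 0], [0, 0, -13.6], 1],
    [[0, 0, 0], [0, 0, -14.4], 1],
    [[0, 0, 0], [0, 0, -15.0], 1],
    [[0, 0, 0], [0, 0, -15.4], 1],
    [[0, 0, 0], [0, 0, -15.4], 1],
  ],
)

```text
time: 8.15
ee_pos: [522.0, 285.7, 72.3]
ee_rot: [-0.0, -0.085, 0.996, -0.001]
force: [-1.8, -3.0, 8.2]
opening: 9.9
finger_force: 12.0
```

```bash
python3 - <<'E'
from m import *
s=bot.sense();print(s['time'],s['ee_pos'],s['force'],s['moment'],s['opening'],s['joint_positions'])
p=bot.capture('side')
cv2.imwrite('pics/s4.png',cv2.resize(p['pixels'][200:340,200:360,::-1],(640,560)))
E
```

```text
8.15 [522.00892748 285.71019063  72.29323585] [-1.84148892 -2.98422742  8.16749389] [-0.70913021  0.40822836 -0.10922614] 9.923456628908898 [-0.44540244  0.64733746 -0.22462293  2.00588961  0.27695032  0.5181378
  0.8732065 ]
```

View pics/s4.png

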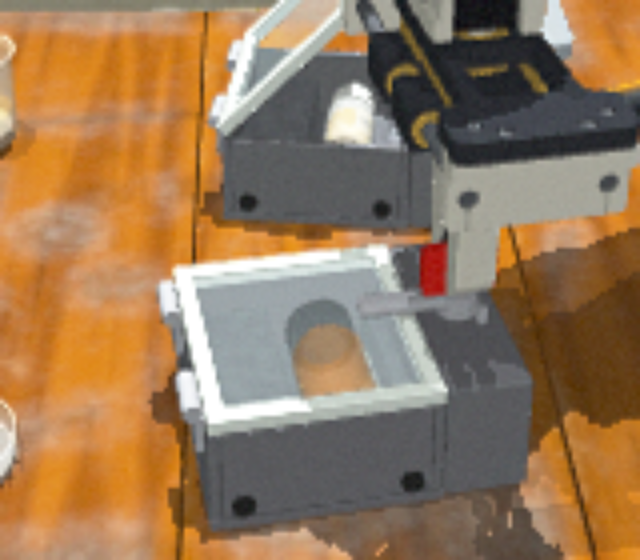

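The arm lies across the shut lid, from (360,305) to (480,300) in the crop. The tool is at 99.8° against a stop at about 101°. I'll open and rise straight up.

Request:
servo_tool(
  series=[
    [[0, 0, 0], [0, 0, 0], 0],
    [[0, 0, 0], [0, 0, 0], 0],
    [[0, 0, 0], [0, 0, 0], 0],
    [[0, 0, 0], [0, 0, 0], 0],
    [[0, 0, -10], [0, 0, 0], 0],
    [[0, 0, -40], [0, 0, 0], 0],
    [[0, 0, -80], [0, 0, 0], 0],
    [[0, 0, -120], [0, 0, 0], 0],
    [[0, 0, -130], [0, 0, 0], 0],
    [[0, 0, -130], [0, 0, 0], 0],
    [[0, 0, -130], [0, 0, 0], 0],
  ],
)

```text
time: 9.12
ee_pos: [522.2, 286.9, 202.4]
ee_rot: [0.001, -0.084, 0.997, 0.0]
force: [0.8, -0.8, -0.6]
opening: 46.5
finger_force: 0.0
```

```bash
python3 - <<'E'
from m import *
p,at,s,T=rays('wrist');print(s['time'],s['ee_pos'],s['force'],s['opening'])
q=bot.capture('side')
cv2.imwrite('pics/w5.png',np.hstack([cv2.resize(p['pixels'][60:340,80:480,::-1],(400,280)),cv2.resize(q['pixels'][220:360,200:360,::-1],(320,280))]))
im=p['pixels'].astype(int)
m=((im[...,0]>130)&(im[...,1]<70)&(im[...,2]<80)).astype(np.uint8)
n,l,st,ce=cv2.connectedComponentsWithStats(m)
for i in range(1,n):
    if st[i,4]>60:
        b=cv2.boxPoints(cv2.minAreaRect(cv2.findContours((l==i).astype(np.uint8),0,1)[0][0]))
        print(np.round([at(u,v,91)[:2] for u,v in b],1).tolist())
E
```

```text
9.1167 [522.22255557 286.91053252 202.42780912] [ 0.79879252 -0.76335421 -0.58612726] 46.46780978568211
[[371.3, 166.6], [358.2, 169.2], [361.2, 228.8], [374.5, 226.9]]
[[374.8, 301.9], [362.2, 332.3], [409.8, 358.6], [423.4, 326.8]]
[[505.6, 69.1], [494.1, 72.2], [497.5, 107.5], [509.1, 104.7]]
[[538.0, 283.5], [505.2, 278.2], [503.6, 287.4], [536.4, 293.1]]
```

View pics/w5.png

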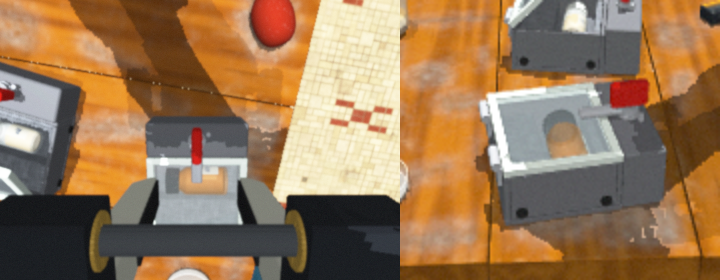

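The wrist view (fin at 197,145) and the side view both show the lid shut. The fin points at about 9.5°, against a case yaw of about 11°, so the latch is within about 2° of its far stop. The robot is clear of everything.

```bash
python3 -c "
from plant import bot
print(bot.hand_in())"
```

```text
the job is handed in; nothing more can be done
None
```

The amber case's lid is shut, its latch is turned across the lid to within about 2° of the far stop, the clear case was not touched, and the job is handed in at about 9 s; no verdict came back.

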